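# Stand the folding splash shield up in front of the open tube rack

### The job

With the splash shield still leaning back on its rests, flip its orange kickstand down past its spring's centre so that it stays fully down. Then take the shield by the black carrying handle on top, swing it gently upright without letting it drop, and finish while still gripping the handle, holding the shield steady and upright off both its rests and its kickstand, so that a colleague can tighten its hinges. Leave the racks, boxes, bottle and logger where they stand.

Things in the scene. Friction and masses are not known exactly. Their poses are not given: they have to be found in the camera images.
- base: the shield's heavy grey steel foot plate, fixed to the cart, 180 x 340 x 12 mm (x -50 to +130, y -170 to +170 mm). Origin on the work surface straight below the hinge axis, midway along it; x points to the side the shield leans back to, y along the hinge, z up. Two thin struts with rubber knobs, the shield's rests, stand up to z = 115 mm at x = 45, y = +-142 mm
- hinge (a point): middle of the shield's hinge axis, 30 mm above the base's origin. The axes are those of the shield: z up along the pane, y along the hinge. The shield is an aluminium frame 300 mm wide, 16 mm thick, 235 mm tall above the hinge, with a clear pane and a cross rail 160 mm above the hinge
- shield (a joint): angle of the shield about its hinge, rad: 0 = upright (plumb), positive = leaning back towards the base's +x; the rests stop it at +0.35, another stop at -0.35. The hinge is nearly frictionless: the shield (about 1 kg in all, centre of mass some 130 mm above the hinge) falls to one side if not held. With the kickstand down, its foot meets the work surface at about -0.13, where it props the shield
- grip: the carrying handle on top: a black round rubber sleeve, 16 mm in diameter, 120 mm long along its y axis, that turns freely on its bar between two thin posts; 37 mm of free space between it and the frame's top rail. Origin at the middle of the sleeve, 280 mm from the hinge axis along the pane
- leg (a joint): angle of the kickstand about its hub, rad: 0 = folded, level along the cross rail; 1.57 = fully down against its stop. It is sprung over centre: left below about 0.75 it springs back to folded, beyond that it snaps to the down stop. Turning it takes about 0.4 N m at first (3 N at the push point), falling to nothing at the centre
- hub (a point): centre line of the kickstand at its pivot, in front (base's -x side) of the blue spring drum; in the shield's frame (that of point hinge) it lies at (-42, -50, 160) mm. Its axes are the shield's. Folded, the leg points from here along the shield's +y; it swings in one plane to (-0.247, 0, -0.969) in the shield's frame, where it points when fully down
- leg_push (a point): a point on the centre line of the kickstand, 140 mm from the hub: a good place to push from above. The leg is an orange bar 12 mm in diameter, ending in a black rubber foot 20 mm in diameter from 156 to 184 mm from the hub. Its coil spring lies in front of the first 50 mm; beyond that nothing stands above or in front of the folded leg
- foot: the black rubber foot of the kickstand, 20 mm in diameter, 28 mm long; its origin is 4 mm inside its end, 180 mm from the hub
- tube_rack: bystander: blue open tube rack full of white-capped tubes, 130 x 130 x 57 mm, origin at the centre of its underside; it stands behind the shield
- cryo_box: bystander: white cardboard freezer box with lid, 136 x 136 x 53 mm, origin at the centre of its underside; it stands behind the shield
- lidded_rack: bystander: blue rack with clear lid, 134 x 134 x 81 mm, origin at the centre of its underside
- yellow_rack: bystander: yellow rack with clear lid, 134 x 134 x 71 mm, origin at the centre of its underside
- reagent: bystander: reagent bottle with blue cap, 68 mm in diameter, 140 mm tall, origin at the centre of its underside
- tip_box: bystander: green pipette tip box, 122 x 84 x 68 mm, origin at the centre of its underside
- logger: bystander: small white temperature logger lying flat, 85 x 55 x 17 mm, origin at the centre of its underside

How it is judged (in metres and radians):
On the way, in this order (a step that is already met when the one before it is completed fails the run):
1. the kickstand is fully down, with the shield still leaning on its rests (value of joint leg above 1.45 rad and value of joint shield above 0.25 rad), for 0.2 s.
2. the shield is upright, gripped by its handle, with the kickstand still down (value of joint leg above 1.45 rad and value of joint shield between -0.065 and 0.065 rad and contact force between the fingers and grip above 2 N), for 0.3 s.
At the end, for the whole second after the job is handed in: The kickstand is down (joint above 1.45 rad); the fingers grip the handle (more than 2 N on it) and hold the shield still within 0.065 rad of upright, so that it leans neither on its rests nor on the kickstand's foot (all of step 2 and velocity of joint shield between -0.15 and 0.15 rad/s and contact force between foot and anything else below 0.5 N); the arm keeps its last pose, push and grip.
It fails at once if the shield was let drop or flung (faster than 1.5 rad/s) (velocity of joint shield above 1.5 rad/s or velocity of joint shield below -1.5 rad/s).
It fails at once if a bystander was moved by more than 20 mm (distance of any of tube_rack, cryo_box, lidded_rack, yellow_rack, reagent, tip_box, logger from where it was at the start of the episode above 0.02 m).
It also fails if it takes over 48 s, if anything falls off the work surface, if the arm or the gripper's body presses on something with over 40 N, if the wrist force passes 120 N, or if a joint passes its speed limit or range.

### The arm

A 7-joint arm with a two-finger parallel gripper is mounted at the origin on the work surface. World frame = base frame: x ahead of the robot, y to its left, z up, the work surface at z = 0. Lengths are in m, angles in degrees, forces in N, time in s.
With the tool pointing down it reaches from about 0.425 to 0.875 m from the base axis. Payload 4.7 kg.
Tool frame: the origin (TCP) lies at the very end of the fingers, on their centre line; the grasp point (between the pads) lies env.hold_point_z behind it (env.hold_point_z is the distance from the TCP to the grasp point, in m); z points along the fingers, y is the line along which they close (so a half turn about z gives the same grasp; the last joint's range is limited). The gripper opens to 87 mm and grips with 3 to 60 N. Pads are 19 mm wide; open, the fingers measure 117 mm over their backs; the gripper's body (75 mm by 190 mm) begins 51 mm behind the grasp point.
Start: joints at [66.24, 18.392, -4.016, 83.108, 1.295, 78.541, -3.26], TCP at [0.27, -0.591, 0.223] pointing down, gripper open.
Joint ranges: [-163.93, 163.93], [-17.29, 119.83], [-79.2, 71.16], [3.27, 140.29], [-89.18, 269.18], [5.43, 117.66], [-154.24, 154.24]. Speed limits (degrees/s): [147.25, 147.25, 180, 180, 180, 180, 180].

### API

Orientations are given as [roll, pitch, yaw] about the fixed x, y, z axes, in that order (R = Rz(yaw) Ry(pitch) Rx(roll)).
In Python, from cell import env gives the robot as it stands.
- The arm moves only by the shell command python3 -m jog 'ROWS' [FORCE]. ROWS is JSON, a list of rows, each an object with "dp": the shift along the tool's x, y, z in cm, a list of three; "twist": the turn about the tool's z in degrees; "fingers": the opening, from 0 (shut) to 1 (fully open). A call has 1 to 8 rows; each row is the pose to reach, as a shift and turn from the pose commanded when the call began, along the tool's axes at that moment; what a row does not reach only later rows make up. A row lasts 1/8 s, in which the tool goes at most 62.5 mm and 10.7 degrees, less where a joint would pass 70% of its speed; a pose out of reach is approached as far as the arm can. A call with a gripper value outside its range is refused whole. The fingers move at their own pace and stop on an object; FORCE is the grip in N (left out, the last holds). Time passes only in rows, so rows that repeat a pose let the fingers close. It gives the time, the measured TCP pose, the force, the opening and the grip force at its end, in the units of the state.
- env.get_obs(): the state, without advancing time (a new reading comes with each control period).
- env.read_camera(name): name is "scene" or "top"; returns a dict with "pixels" (384x512x3 uint8, blue, green, red), "depth" (384x512 float32, m along the optical axis (not along the pixel's ray), 0 where there is no reading), "fx", "fy", "cx", "cy" (pixels), "rvec" (rotation vector, rad) and "tvec" (3), from world to camera coordinates, as OpenCV has them. Camera axes: x right, y down, z forward; pixel columns grow to the right and rows downward; lengths in m; the calibration is good to about 2 mm. A picture is of the moment at which its call begins.
- env.sign_off(): hands the job in; it is judged then, once.
The state is a dict: "time_s": time; "qpos": joint angles; "joint_velocities": joint speeds; "effort": joint torques, N m; "tool_pos": TCP position; "tool_rot": TCP orientation; "force": force on the tool from outside, world axes, zero at the start; "wrist_torque": the same for the moment, N m; "grip_width": finger opening in m; "grasp_force": force on a finger pad.
Only numpy, scipy, OpenCV 4.12 (cv2) and the standard library are available. Lean on these libraries where they do the work, as an engineer would, in place of code of your own. Each camera call takes 0.05 s, during which the arm holds its last target. There are 200 camera calls.

## Working session

There is one attempt and no reset: what is moved stays moved. The work goes in short steps, Python scripts to look and compute and a shell command to move; the robot and the scene stay as the last step left them, time stands still between calls to the robot, and variables do not carry over. Pictures are saved under pics/ and viewed, at most 10 in all, crops included, and the job is handed in when it is done.

```bash
mkdir -p pics; cat > h.py <<'E'
import numpy as np, cv2
from cell import env
from scipy.spatial.transform import Rotation as R
def cam(n):
    c=env.read_camera(n); c['R']=cv2.Rodrigues(np.array(c['rvec'],float))[0]; c['t']=np.array(c['tvec'],float).ravel()
    d=c['depth']; v,u=np.mgrid[:384,:512]
    P=np.stack([(u-c['cx'])/c['fx']*d,(v-c['cy'])/c['fy']*d,d],-1)
    c['W']=(P-c['t'])@c['R']; c['W'][d==0]=np.nan
    c['hsv']=cv2.cvtColor(c['pixels'],cv2.COLOR_BGR2HSV)
    return c
E
python3 - <<'E'
from h import *
a=cam('scene');b=cam('top')
for n,c in (('scene',a),('top',b)):
    cv2.imwrite(f'pics/{n}0.png',c['pixels'])
    print(n,-c['R'].T@c['t'],c['R'][2],c['fx'])
o=env.get_obs();print(o['time_s'],o['tool_pos'],o['tool_rot'],o['grip_width'],env.hold_point_z,o['force'])
E
```

```text
scene [ 1.19203036 -0.59861608  1.45094524] [-0.4237854   0.38360603 -0.82051956] 494.68972645037366
top [0.36422522 0.00360234 1.44859634] [ 0.13943955  0.00101177 -0.99023007] 410.0364081040617
0.1 [ 0.26999999 -0.59069536  0.22155676] [-1.79898113e+02  5.67990054e-03  2.45731018e+01] 0.08687750257220829 0.0187 [ 0.20759339  0.26952833 -0.22380468]
```

View pics/scene0.png

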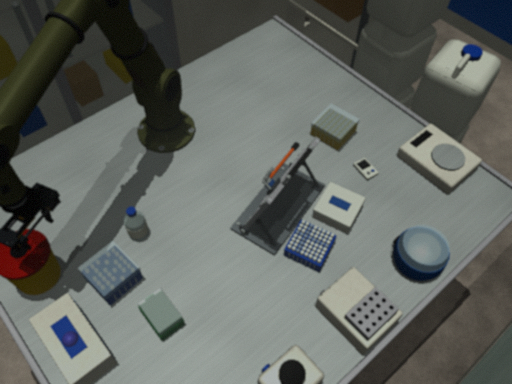

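View pics/top0.png

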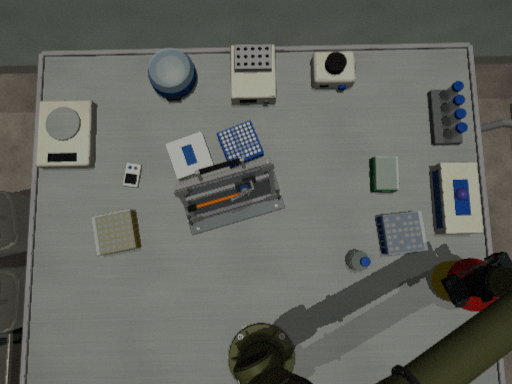

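The scene view shows the shield at about (285,190) with the orange leg at (283,168). In the top view the orange leg runs from (240,195) to (192,207), the dark handle is at about (220,166), and the base plate spans (180-283,165-230). The hub end is on the right (-y), and the shield leans away from the robot.

```bash
python3 - <<'E'
from h import *
a=cam('scene');b=cam('top')
def pr(c,p):
    q=c['R']@p+c['t'];return np.round([q[0]/q[2]*c['fx']+c['cx'],q[1]/q[2]*c['fy']+c['cy']],1)
for n,c,roi in (('scene',a,(220,330,130,255)),('top',b,(170,295,150,240))):
    h=c['hsv'];m=(h[...,0]>4)&(h[...,0]<20)&(h[...,1]>130)&(h[...,2]>90)
    k=np.zeros_like(m);k[roi[2]:roi[3],roi[0]:roi[1]]=1;m&=k
    v,u=np.nonzero(m);W=c['W'][m];W=W[~np.isnan(W[:,0])];W=W[W[:,2]>.1]
    mu=np.median(W,0);_,s,V=np.linalg.svd(W-mu);t=(W-mu)@V[0]
    print(n,m.sum(),len(W),'orange med',mu,'dir',V[0],'ends',mu+V[0]*t.min(),mu+V[0]*t.max(),'px',u.min(),u.max(),v.min(),v.max())
    # handle: high points
    z=c['W'][...,2];m=k&(z>.25);W=c['W'][m]
    print(' high',len(W),np.median(W,0) if len(W) else '', np.nanmax(np.where(k,z,np.nan)))
    dk=m&(h[...,2]<60);W=c['W'][dk]
    if len(W)>3:
        mu=W.mean(0);V=np.linalg.svd(W-mu)[2];t=(W-mu)@V[0];print(' dark',len(W),mu,V[0],t.min(),t.max())
    # base plate
    m=k&(z>.004)&(z<.025)&(h[...,1]<60)&(h[...,2]<140)
    uv=np.argwhere(m)[:,::-1].astype(np.float32)
    W=c['W'][m][:,:2].astype(np.float32);r=cv2.minAreaRect(W);print(' base',len(W),r)
    cr=c['pixels'][roi[2]:roi[3],roi[0]:roi[1]]
    cv2.imwrite(f'pics/{n}crop.png',cv2.resize(cr,None,fx=4.5,fy=4.5,interpolation=cv2.INTER_CUBIC))
E
python3 -c "
import cv2,numpy as np
a=cv2.imread('pics/scenecrop.png');b=cv2.imread('pics/topcrop.png')
a=cv2.resize(a,(380,432));b=cv2.resize(b,(415,299));o=np.zeros((432,800,3),np.uint8);o[:,:380]=a;o[:299,385:]=b;cv2.imwrite('pics/both.png',o)"
```

```text
scene 106 106 orange med [0.51740944 0.1163402  0.19699047] dir [ 0.27131304 -0.96245823  0.00796153] ends [0.49683468 0.18932727 0.19638672] [0.53535774 0.05267025 0.19751715] px 270 293 148 177
 high 307 [0.60615858 0.088438   0.29415866] 0.30494252605695543
 dark 160 [0.60510313 0.09825408 0.29476486] [ 0.25371376 -0.96281392 -0.09283687] -0.0677130516058031 0.06421814377705447
 base 3382 ((0.48425430059432983, 0.13696755468845367), (0.4079419672489166, 0.5494895577430725), 49.82680130004883)
top 177 177 orange med [0.51184215 0.12917011 0.19838196] dir [-0.29488196  0.94771658  0.12197503] ends [0.5364929  0.04994546 0.18818543] [0.49317572 0.18916188 0.20610315] px 196 240 192 208
 high 578 [0.59212602 0.10731529 0.27161893] 0.3062006428140089
 dark 208 [0.59825333 0.1067126  0.29820613] [-0.2524292   0.96733268  0.0233877 ] -0.06961168461503459 0.07369513251025249
 base 1576 ((0.5558704137802124, 0.09165066480636597), (0.44312819838523865, 0.3190581500530243), 88.95559692382812)
```

View pics/both.png

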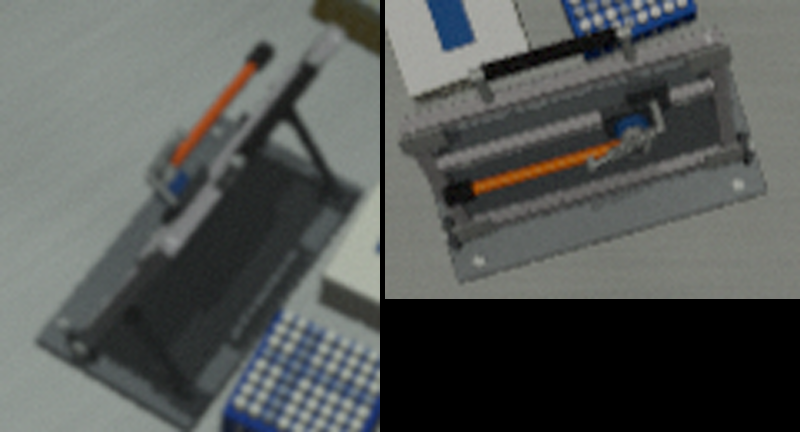

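The handle centre is near (0.603,0.103,0.293), and the expected height is z = 0.293. The leg line sits at z of about 0.195 and the frame yaw is about 15°, which all agrees with the given geometry. I'll move to the front of the shield now and push the leg with the inner open finger, so the gripper body stays clear of the spring.

```bash
python3 -m jog '[{"dp":[4.3,-3.4,-2],"twist":3,"fingers":1},{"dp":[8.6,-6.8,-4],"twist":6,"fingers":1},{"dp":[12.9,-10.2,-6.8],"twist":9.4,"fingers":1},{"dp":[17.2,-13.6,-6.8],"twist":9.4,"fingers":1},{"dp":[21.5,-17,-6.8],"twist":9.4,"fingers":1},{"dp":[25.8,-20.4,-6.8],"twist":9.4,"fingers":1},{"dp":[30.1,-23.8,-6.8],"twist":9.4,"fingers":1},{"dp":[34.5,-27.2,-6.8],"twist":9.4,"fingers":1}]'
cat >> h.py <<'E'
YAW=15.2; H=np.array([.510,.078]); BX=np.array([np.cos(np.radians(YAW)),np.sin(np.radians(YAW))]); BY=np.array([-BX[1],BX[0]])
def world(bx,by,z): return np.r_[H+bx*BX+by*BY,z]
def delta(p):
    o=env.get_obs(); T=R.from_euler('xyz',o['tool_rot'],degrees=True)
    return np.round(100*T.inv().apply(np.array(p)-o['tool_pos']),1), np.round(o['tool_pos'],3), np.round(o['tool_rot'],1)
E
python3 -c "
from h import *
print(delta([.455,0,.29]),delta(world(.015,.1435,.26)),env.get_obs()['qpos'])"
```

```text
time_s: 1.2
tool_pos: [0.4713, -0.1987, 0.2906]
tool_rot: [180.0, -0.0, 15.1]
force: [-0.0, -0.2, -0.2]
grip_width: 0.0871
grasp_force: 0.0
(array([  3.6, -19.6,   0. ]), array([ 0.471, -0.199,  0.291]), array([180. ,  -0. ,  15.1])) (array([ 12.4, -40.1,   3. ]), array([ 0.471, -0.199,  0.291]), array([180. ,  -0. ,  15.1])) [ 41.77248566   0.87968089 -22.04204719  95.66406992   0.35685497
  83.49899462 -55.1598044 ]
```

```bash
python3 -m jog '[{"dp":[1.2,-5,0],"twist":0,"fingers":1},{"dp":[2.4,-10,0],"twist":0,"fingers":1},{"dp":[3.6,-15,0],"twist":0,"fingers":1},{"dp":[4.8,-20,0],"twist":0,"fingers":1},{"dp":[6.5,-25,0],"twist":0,"fingers":1},{"dp":[8.5,-30,0],"twist":0,"fingers":1},{"dp":[10.5,-35,1],"twist":0,"fingers":1},{"dp":[12.4,-40.1,3],"twist":0,"fingers":1}]'
python3 - <<'E'
from h import *
for th,a in ((0,.135),(.3,.13),(.6,.115),(.9,.093),(1.05,.076)):
    k=a*np.tan(th); print(th,delta(world(.0154-.564*k,-.05+a+.0585,.1947-.825*k+.006/np.sqrt(1-(.825*np.sin(th))**2)))[0])
o=env.get_obs();print(o['tool_pos'],o['qpos'])
a=cam('scene');b=cam('top')
for n,c,r in(('a',a,(210,340,90,255)),('b',b,(150,295,140,260))):
    cv2.imwrite(f'pics/{n}1.png',cv2.resize(c['pixels'][r[2]:r[3],r[0]:r[1]],(390,495)if n=='a' else (405,335)))
x=cv2.imread('pics/a1.png');y=cv2.imread('pics/b1.png');q=np.zeros((495,800,3),np.uint8);q[:,:390]=x;q[:335,395:]=y;cv2.imwrite('pics/c1.png',q)
E
```

```text
time_s: 2.2
tool_pos: [0.4863, 0.2207, 0.2611]
tool_rot: [180.0, -0.2, 15.1]
force: [0.7, -2.2, -0.1]
grip_width: 0.0872
grasp_force: 0.0
0 [0.1 0.  6. ]
0.3 [-2.2  0.5  9.3]
0.6 [-4.4  2.  12.4]
0.9 [-6.6  4.2 15.5]
1.05 [-7.4  5.9 16.7]
[0.4863408  0.22067109 0.26106109] [  18.12197095    6.62727306  -48.61930022   95.01018972    5.11866539
   80.49887587 -106.03441766]
```

View pics/c1.png

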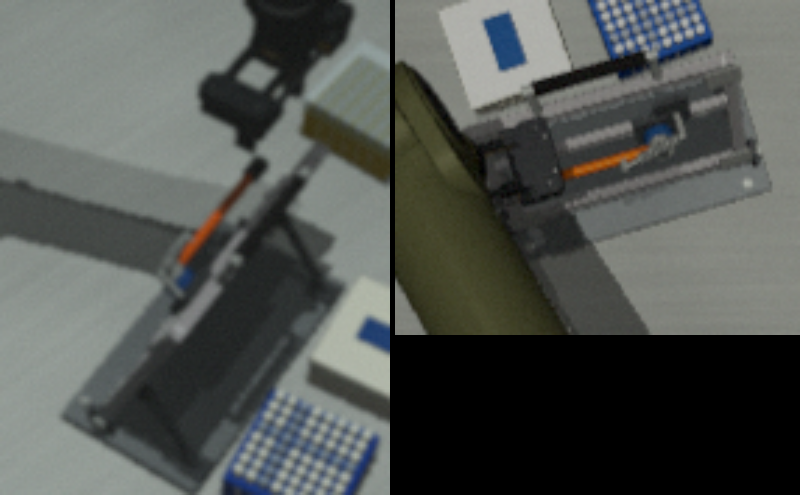

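The inner finger hangs just above the leg near its foot (scene crop at about (250,150)), and the top view shows it in line with the leg. I'll go down onto it.

```bash
python3 -m jog '[{"dp":[0,0,2.5],"twist":0,"fingers":1},{"dp":[0,0,4.5],"twist":0,"fingers":1},{"dp":[0,0,5.6],"twist":0,"fingers":1},{"dp":[-0.3,0,6.5],"twist":0,"fingers":1},{"dp":[-0.8,0.1,7.2],"twist":0,"fingers":1},{"dp":[-1.3,0.3,8],"twist":0,"fingers":1},{"dp":[-1.8,0.4,8.7],"twist":0,"fingers":1},{"dp":[-2.2,0.5,9.3],"twist":0,"fingers":1}]'
python3 - <<'E'
from h import *
b=cam('scene');print(delta(env.get_obs()['tool_pos']))
cv2.imwrite('pics/d1.png',cv2.resize(b['pixels'][90:255,210:340],(520,600)))
E
```

```text
time_s: 3.3
tool_pos: [0.4655, 0.2079, 0.1671]
tool_rot: [179.9, -0.0, 15.2]
force: [-2.3, -0.2, 3.5]
grip_width: 0.0867
grasp_force: 1.6
(array([0., 0., 0.]), array([0.465, 0.207, 0.166]), array([1.799e+02, 1.000e-01, 1.520e+01]))
```

View pics/d1.png

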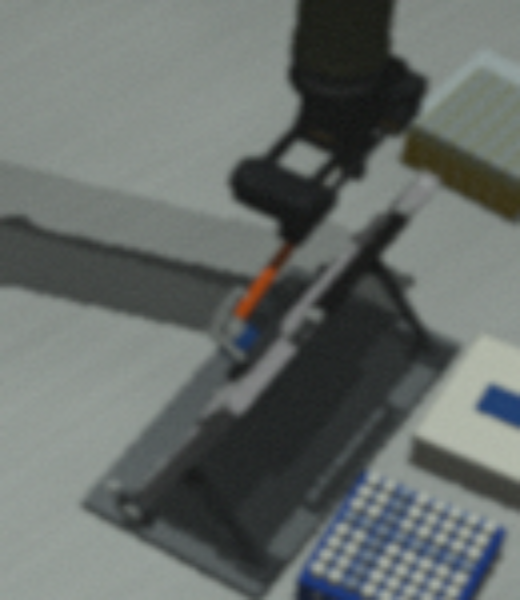

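The finger is pressing the leg down (3.5 N), as expected. I'll continue along the arc.

```bash
python3 -m jog '[{"dp":[-0.7,0.5,1],"twist":0,"fingers":1},{"dp":[-1.5,1,2.1],"twist":0,"fingers":1},{"dp":[-2.2,1.5,3.1],"twist":0,"fingers":1},{"dp":[-2.9,2.2,4.1],"twist":0,"fingers":1},{"dp":[-3.7,2.9,5.2],"twist":0,"fingers":1},{"dp":[-4.4,3.7,6.2],"twist":0,"fingers":1},{"dp":[-4.8,4.5,6.8],"twist":0,"fingers":1},{"dp":[-5.2,5.2,7.3],"twist":0,"fingers":1}]'
python3 - <<'E'
from h import *
b=cam('scene');print(env.get_obs()['force'])
cv2.imwrite('pics/d2.png',cv2.resize(b['pixels'][90:255,210:340],(520,600)))
E
```

```text
time_s: 4.35
tool_pos: [0.4292, 0.1441, 0.0942]
tool_rot: [180.0, -0.0, 15.2]
force: [-0.1, -0.8, 0.0]
grip_width: 0.0872
grasp_force: 0.0
[-1.08815591 -1.0718309  -0.74788274]
```

View pics/d2.png

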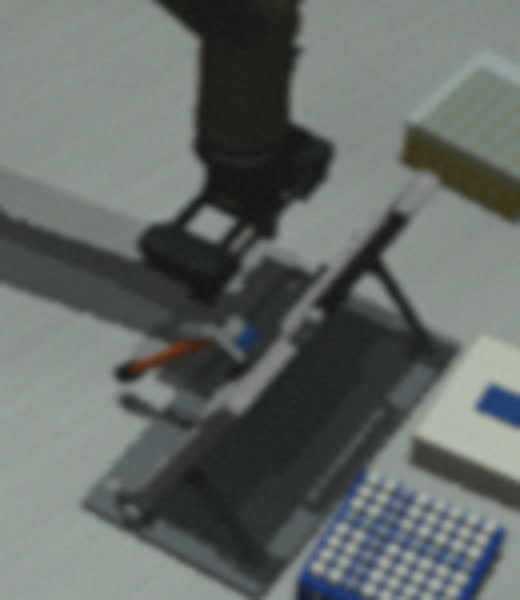

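The leg is fully down (foot at about (125,372) in the crop) and the shield is still on its rests. Next I go up, turn 90° and move over the handle.

```bash
python3 -m jog '[{"dp":[-0.5,0,-6],"twist":0,"fingers":1},{"dp":[-0.5,0,-12],"twist":0,"fingers":1},{"dp":[-0.5,0,-18],"twist":0,"fingers":1},{"dp":[-0.5,0,-24],"twist":-10,"fingers":1},{"dp":[-0.5,0,-28],"twist":-20,"fingers":1},{"dp":[0,0,-28],"twist":-30,"fingers":1},{"dp":[0,0,-28],"twist":-40,"fingers":1},{"dp":[0,0,-28],"twist":-50,"fingers":1}]'
python3 -m jog '[{"dp":[0,0,0],"twist":-10,"fingers":1},{"dp":[0,0,0],"twist":-20,"fingers":1},{"dp":[0,0,0],"twist":-30,"fingers":1},{"dp":[0,0,0],"twist":-40,"fingers":1},{"dp":[0,0,0],"twist":-40,"fingers":1}]'
python3 - <<'E'
from h import *
print(delta(world(.096,0,.37)),env.get_obs()['qpos'])
c=cam('top');k=np.zeros((384,512),bool);k[150:240,170:295]=1
dk=k&(c['W'][...,2]>.285)&(c['W'][...,2]<.32)&(c['hsv'][...,2]<60);W=c['W'][dk];print(len(W),W.mean(0),np.percentile(W,[5,95],axis=0))
E
```

```text
time_s: 5.4
tool_pos: [0.4294, 0.1449, 0.3748]
tool_rot: [180.0, -0.0, 65.5]
force: [0.2, 0.1, -0.3]
grip_width: 0.0867
grasp_force: 0.0
time_s: 6.02
tool_pos: [0.4292, 0.1449, 0.3747]
tool_rot: [180.0, 0.0, 105.1]
force: [0.0, 0.5, -0.5]
grip_width: 0.0871
grasp_force: 0.0
(array([-8.5, 15.7,  0.5]), array([0.429, 0.145, 0.375]), array([180. ,   0. , 105.1])) [ 18.58940829  -7.62037073 -35.64363162  92.91251636  -4.43710004
  93.25737642  -1.9847603 ]
203 [0.59822087 0.10755475 0.29816736] [[0.58147425 0.05830994 0.29311386]
 [0.61233136 0.15904712 0.30238022]]
```

```bash
python3 -m jog '[{"dp":[-2.1,3.9,0],"twist":0,"fingers":1},{"dp":[-4.2,7.8,0],"twist":0,"fingers":1},{"dp":[-6.3,11.7,0],"twist":0,"fingers":1},{"dp":[-8.5,15.7,0],"twist":0,"fingers":1},{"dp":[-8.5,15.7,3],"twist":0,"fingers":1},{"dp":[-8.5,15.7,6],"twist":0,"fingers":1},{"dp":[-8.5,15.7,8.5],"twist":0,"fingers":1},{"dp":[-8.5,15.7,10.1],"twist":0,"fingers":1}]'
python3 - <<'E'
from h import *
print(delta(world(.096,0,.274)))
a=cam('scene');b=cam('top')
x=cv2.resize(a['pixels'][90:255,210:340],(390,495));y=cv2.resize(b['pixels'][140:260,150:295],(405,335))
q=np.zeros((495,800,3),np.uint8);q[:,:390]=x;q[:335,395:]=y;cv2.imwrite('pics/e1.png',q)
E
```

```text
time_s: 7.08
tool_pos: [0.6026, 0.1035, 0.2721]
tool_rot: [-179.9, -0.0, 105.0]
force: [-0.9, 0.1, 0.1]
grip_width: 0.0871
grasp_force: 0.0
(array([-0. , -0. , -0.2]), array([0.603, 0.103, 0.272]), array([-179.9,   -0. ,  105. ]))
```

View pics/e1.png

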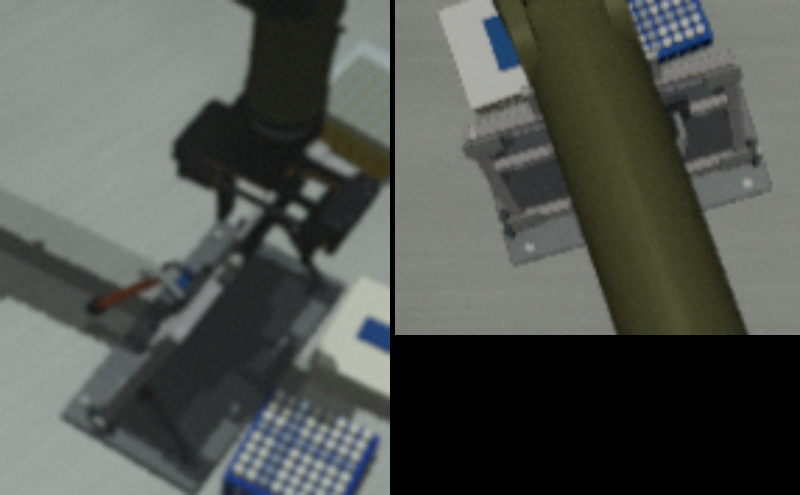

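The open fingers straddle the handle (scene crop at about (270,210)). I'll close on it now.

```bash
python3 -m jog '[{"dp":[0,0,0],"twist":0,"fingers":0.5},{"dp":[0,0,0],"twist":0,"fingers":0.3},{"dp":[0,0,0],"twist":0,"fingers":0.2},{"dp":[0,0,0],"twist":0,"fingers":0},{"dp":[0,0,0],"twist":0,"fingers":0},{"dp":[0,0,0],"twist":0,"fingers":0},{"dp":[0,0,0],"twist":0,"fingers":0},{"dp":[0,0,0],"twist":0,"fingers":0}]' 20
python3 -c "
from h import *
for t in np.arange(.35,-.06,-.05):print(round(t,2),round(28*(np.sin(t)-np.sin(.35)),2),round(-28*(np.cos(t)-np.cos(.35)),2))"
```

```text
time_s: 8.18
tool_pos: [0.6013, 0.1033, 0.2732]
tool_rot: [-179.7, 0.0, 105.2]
force: [-3.2, -1.2, 3.9]
grip_width: 0.0152
grasp_force: 20.3
0.35 0.0 -0.0
0.3 -1.33 -0.45
0.25 -2.67 -0.83
0.2 -4.04 -1.14
0.15 -5.42 -1.38
0.1 -6.81 -1.56
0.05 -8.2 -1.66
0.0 -9.6 -1.7
-0.05 -11.0 -1.66
```

The handle is gripped (15 mm, 20 N). I'll swing the shield slowly along its arc.

```bash
python3 -m jog '[{"dp":[0,-0.4,-0.14],"twist":0,"fingers":0},{"dp":[0,-1.0,-0.34],"twist":0,"fingers":0},{"dp":[0,-1.7,-0.56],"twist":0,"fingers":0},{"dp":[0,-2.4,-0.76],"twist":0,"fingers":0},{"dp":[0,-3.1,-0.94],"twist":0,"fingers":0},{"dp":[0,-3.8,-1.09],"twist":0,"fingers":0},{"dp":[0,-4.4,-1.21],"twist":0,"fingers":0},{"dp":[0,-4.8,-1.28],"twist":0,"fingers":0}]' 20
python3 -c "
from h import *
o=env.get_obs();print(o['force'],(o['tool_pos'][:2]-H)@BX)"
```

```text
time_s: 9.18
tool_pos: [0.556, 0.0909, 0.286]
tool_rot: [-180.0, 0.0, 105.2]
force: [-0.9, -1.1, -8.7]
grip_width: 0.0152
grasp_force: 19.9
[-0.86183207 -1.13083606 -8.69501948] 0.047755424693044835
```

```bash
python3 -m jog '[{"dp":[0,-0.4,0.02],"twist":0,"fingers":0},{"dp":[0,-1.1,-0.1],"twist":0,"fingers":0},{"dp":[0,-1.9,-0.18],"twist":0,"fingers":0},{"dp":[0,-2.7,-0.25],"twist":0,"fingers":0},{"dp":[0,-3.5,-0.3],"twist":0,"fingers":0},{"dp":[0,-4.2,-0.32],"twist":0,"fingers":0},{"dp":[0,-4.6,-0.33],"twist":0,"fingers":0},{"dp":[0,-4.8,-0.33],"twist":0,"fingers":0}]' 20
python3 - <<'E'
from h import *
o=env.get_obs();print(o['force'],o['tool_pos'],(o['tool_pos'][:2]-H)@BX)
a=cam('scene');b=cam('top')
x=cv2.resize(a['pixels'][90:255,210:340],(390,495));y=cv2.resize(b['pixels'][140:260,150:295],(405,335))
q=np.zeros((495,800,3),np.uint8);q[:,:390]=x;q[:335,395:]=y;cv2.imwrite('pics/f1.png',q)
E
```

```text
time_s: 10.18
tool_pos: [0.5104, 0.0784, 0.2902]
tool_rot: [179.9, 0.0, 105.2]
force: [1.4, -2.7, -0.5]
grip_width: 0.0154
grasp_force: 20.0
[ 1.3933758  -2.7244124  -0.53103411] [0.51043555 0.07842985 0.2901891 ] 0.0005330189189501277
```

View pics/f1.png

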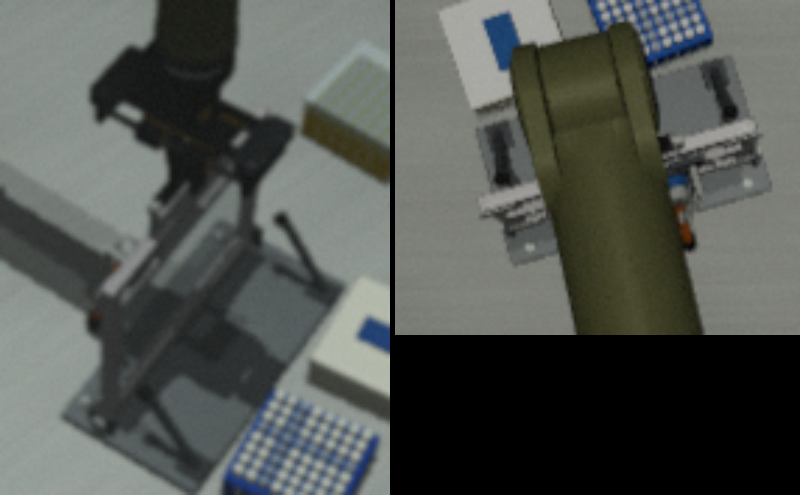

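The shield stands upright in the grip and the leg is still down. I'll let it settle and check plumb from depth.

```bash
python3 -m jog '[{"dp":[0,0,0],"twist":0,"fingers":0},{"dp":[0,0,0],"twist":0,"fingers":0},{"dp":[0,0,0],"twist":0,"fingers":0},{"dp":[0,0,0],"twist":0,"fingers":0},{"dp":[0,0,0],"twist":0,"fingers":0},{"dp":[0,0,0],"twist":0,"fingers":0}]' 20
python3 - <<'E'
from h import *
for n in('scene','top'):
    W=cam(n)['W'].reshape(-1,3);W=W[~np.isnan(W[:,0])];bx=(W[:,:2]-H)@BX;by=(W[:,:2]-H)@BY
    for lo,hi in((.03,.08),(.08,.13),(.13,.18),(.18,.22),(.22,.25),(.25,.275)):
        m=(by<-.12)&(by>-.16)&(abs(bx)<.04)&(W[:,2]>lo)&(W[:,2]<hi)
        if m.sum()>3: print(n,lo,hi,m.sum(),np.round(np.percentile(bx[m],[10,50,90]),4))
o=env.get_obs();print(o['force'],o['tool_pos'],o['grasp_force'])
E
```

```text
time_s: 11.02
tool_pos: [0.5106, 0.0785, 0.2901]
tool_rot: [180.0, 0.0, 105.2]
force: [0.9, -4.2, 5.9]
grip_width: 0.0152
grasp_force: 20.0
scene 0.03 0.08 91 [-0.0075  0.0044  0.01  ]
scene 0.08 0.13 62 [-0.0025  0.0057  0.009 ]
scene 0.13 0.18 68 [-0.0027  0.0061  0.0094]
scene 0.18 0.22 53 [-0.0027  0.0066  0.0096]
scene 0.22 0.25 52 [-0.0057  0.0066  0.01  ]
scene 0.25 0.275 63 [-0.0038  0.0036  0.0101]
top 0.03 0.08 46 [-0.0148 -0.0099 -0.0004]
top 0.08 0.13 16 [-0.0095 -0.0086  0.0375]
top 0.13 0.18 8 [-0.0094 -0.009  -0.0088]
top 0.18 0.22 12 [-0.0141 -0.009  -0.0084]
top 0.22 0.25 10 [-0.0113 -0.0109 -0.0107]
top 0.25 0.275 56 [-0.0102 -0.0031  0.005 ]
[ 1.32853808 -3.57234002  4.58861338] [0.51057518 0.07850448 0.29007792] 20.01449827104807
```

The shield is plumb to within about 0.01 rad and held steady, so I'm handing in.

```bash
python3 -c "
from cell import env
print(env.sign_off())"
```

```text
the job is handed in; nothing more can be done
None
```

I flipped the kickstand fully down, swung the shield upright and handed the job in at about 11 s. The gripper still holds the handle at 20 N, and depth readings put the shield within about 0.01 rad of plumb; the hand-in did not report whether it passed.

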